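Shut the draft shield and tare the evidence balance

ROBOT

A 7-joint arm with a two-finger parallel gripper is mounted at the origin on the work surface. World frame = base frame: x ahead of the robot, y to its left, z up, the work surface at z = 0. Lengths are in m, angles in degrees, forces in N, time in s.
With the tool pointing down it reaches from about 0.4 to 0.925 m from the base axis. Payload 5.6 kg.
Tool frame: the origin (TCP) lies at the very end of the fingers, on their centre line; the grasp point (between the pads) lies 19 mm behind it; z points along the fingers, y is the line along which they close (so a half turn about z gives the same grasp; the last joint's range is limited). The gripper opens to 85 mm and grips with 20 to 120 N. Pads are 22 mm wide; open, the fingers measure 114 mm over their backs; the gripper's body (76 mm by 85 mm) begins 54 mm behind the grasp point. The pads swing forward as they close: fully open they stand 13 mm farther back than shut.
Start: joints at [-70.989, 26.786, -0.665, 91.828, 0.344, 61.387, -3.226], TCP at [0.238, 0.605, 0.195] pointing down, gripper open.
Joint ranges: [-144.91, 144.91], [-17.63, 115.5], [-89.93, 88.59], [15.96, 139.68], [-74.01, 254.01], [8.47, 105.57], [-167.45, 167.45]. Speed limits (degrees/s): [147.25, 147.25, 180, 180, 180, 180, 180].

INTERFACE

Orientations are given as a 3x3 rotation matrix whose columns are the frame's x, y, z axes.
In Python, from rig import telemetry, imaging, job gives the robot as it stands.
- The arm moves only by the tool jog_arm, never from a script. Its argument "plan" is a list of rows, each an object of numbers: "dx", "dy", "dz": the shift along the world's x, y, z in cm; "twist": the turn about the world's z in degrees. A call has 1 to 12 rows; each row shifts and turns the commanded pose from where the row before left it; what a row does not reach is not made up. A row lasts 1/10 s, in which the tool goes at most 50 mm and 8.59 degrees, less where a joint would pass 70% of its speed; a pose out of reach is approached as far as the arm can. A call is refused whole if a number of a shift passes 5 or a number of a turn 8.59, either way. A call with a gripper value outside its range is refused whole. "gripper" is the opening in per cent of the stroke, from 0 (shut) to 100 (fully open), set as the call begins (left out, the last holds). The fingers move at their own pace and stop on an object; "force" is the grip in N (left out, the last holds). Time passes only in rows, so rows that do not move let the fingers close. It gives the time, the measured TCP pose, the force, the opening and the grip force at its end, in the units of the state.
- telemetry.read_state(): the state, without advancing time (a new reading comes with each control period).
- imaging.camera(name): name is "scene" or "top" or "wrist"; returns the picture (480x640x3 uint8, red, green, blue); there is no depth.
- imaging.camera_model(name): a dict with "fov_y" (degrees; the focal length in pixels is half the picture's height over the tangent of half this angle, whatever the lens; pixels are square), "cx", "cy" (the principal point, pixels), "R" (3x3) and "t" (3): a world point X has camera coordinates R X + t. Camera axes: x right, y down, z forward; pixel columns grow to the right and rows downward; lengths in m; the calibration is good to about 2 mm. A picture is of the moment at which its call begins: read the wrist's pose just before it. camera_model takes no time and is no camera call; for the wrist camera it gives the pose at the moment of the call.
- job.hand_in(): hands the job in; it is judged then, once.
Trained networks look in the newest picture that a camera, given by its name, has taken for a name from the list of things; names that differ only in an ending like _2 or _b are one class to them, and where a whole thing is asked for, a point or a joint stands for the part that bears it (a point fixed in the world has none). Each returns a list of dicts, best first, with "score" (0 to 1); they miss things now and then, are a little off and sometimes report something else, mostly with a low value. They report only what shows in the picture. A call takes as long as a camera call. They do not tell look-alikes from the thing itself.
- imaging.regions_of(camera, target): "pixels" (480x640 bool, what is visible of it).
- imaging.mark_of(camera, target): "centre" ([x, y, z] in m, in world coordinates, good to about 4 mm: a listed point, or the origin of a listed thing).
The state is a dict: "time": time; "qpos": joint angles; "qd": joint speeds; "tau": joint torques, N m; "ee_pos": TCP position; "ee_rot": TCP orientation; "wrist_force": force on the tool from outside, world axes, zero at the start; "torque": the same for the moment, N m; "grip_width": finger opening in m; "finger_force": force on a finger pad.
Only numpy, scipy, OpenCV 4.12 (cv2) and the standard library are available. Lean on these libraries where they do the work, as an engineer would, in place of code of your own. Each camera call takes 0.05 s, during which the arm holds its last target. There are 200 camera calls.

TASK

The empty evidence jar is standing on the balance pan, ready to be tared for weighing a bullet. With a fingertip, push the glass top cover of the draft shield fully shut without slamming it, then reach down into the round well on the front deck, press the sunken tare key all the way down and let it come back up. Do not press the square power key in the other well, leave the jar on the pan and everything around the balance where it stands, and pinch or pick up nothing.

Things in the scene. Friction and masses are not known exactly. Their poses are not given: they have to be found in the camera images.
- balance: White precision balance, fixed, 340 mm deep (its x, front to rear), 210 mm wide (its y, left seen from the front), body 65 mm high. Origin: centre of its underside, at bench height; z up. Front: a level key deck at 65 mm height with two wells. Rear: glass draft shield, x -0.032 to +0.152 m, y within 0.103, 215 mm high, open on top, shut by the sliding cover; inside, the weighing pan.
- round_well (a point): Centre of the mouth of the round well of the tare key, level with the deck (65 mm height): 46 mm across, 35 mm deep, at x -0.120, y +0.062 m in the balance's frame. Axes as the balance's. A display hood, up to 85 mm height, begins 30 mm behind it (balance x -0.090 to -0.042).
- square_well (a point): Centre of the mouth of the square well of the power key, level with the deck: 46 x 46 mm, 35 mm deep, at x -0.120, y -0.062 m in the balance's frame. Not to be reached into.
- cover (a joint): Opening of the draft shield's glass top cover in m: 0 = fully shut (end stop), 0.115 = fully open, slid to the rear (along the balance's +x). It starts 0.07 to 0.11 open, slides level with about 1 to 2 N and stays where it is left.
- cover_lip (a point): Middle of the top edge of the grey upright lip across the sliding cover, 240 mm above the bench. The lip is a bar 90 mm long (balance y), 10 mm thick (balance x), 20 mm high above the glass, whose top is at 220 mm and runs on 165 mm behind the lip. Push the lip's rear face towards the balance's front (its -x) to shut the cover. Axes as the balance's. (cover_c1, cover_c2: its front and rear halves.)
- tare_top (a point): Centre of the top of the tare key: a round light grey key, 33 mm across, at the bottom of the round well, its top at 45 mm height, 20 mm below the deck and the well's rim; z up. It goes straight down.
- tare_key (a joint): How far the tare key is pressed in m: 0 = up, 0.005 = all the way down (takes about 4 N). It springs back up when let go.
- power_top (a point): Centre of the top of the power key: a square light grey key, 31 x 31 mm, 20 mm below the rim in the square well. Not to be pressed.
- power_key (a joint): How far the power key is pressed in m: 0 = up, 0.005 = all the way down. Springs back. Not to be pressed.
- empty_jar: Loose clear plastic evidence jar without a lid, 48 mm across, 38 mm high, 30 g, upright on the pan inside the draft shield. Origin: centre of its underside. To be left there.
- bullet_jar: Loose clear jar with black screw lid and a bullet inside, 56 mm across, 45 mm high, on the bench near the balance; origin: centre of the underside. To be left alone.
- jar_lid: Loose black jar lid with a white disc on top, 56 mm across, 14 mm high, on the bench beside the balance; origin: centre of the underside. To be left alone.
- check_weight: Loose 100 g steel check weight with a knob, 22 mm across, 37 mm high, on the bench; origin: centre of the underside. To be left alone.
- specimen_cup: Loose yellowish specimen cup with white lid, 66 mm across, 68 mm high, on the bench; origin: centre of the underside. To be left alone.
- forceps: Loose steel forceps, 120 mm long (x), 20 mm wide, 6 mm high, lying on the bench; origin: middle, underside. To be left alone.
- marker: Loose white marker pen with black cap, 130 mm long (x), 14 mm thick, lying on the bench; origin: near the middle, underside. To be left alone.
There are look-alikes about, which are no part of the job. Leave any red look-alike of the empty_jar alone.

How it is judged:
By the outcome, as a careful person would: the job done as asked, in the order asked, and still so for the second after the job is handed in, with the robot touching nothing.
It also fails if it takes over 45 s, if anything falls off the work surface, if the arm or the gripper's body presses on something with over 40 N, if the wrist force passes 120 N, or if a joint passes its speed limit or range.

## Working session

There is one attempt and no reset: what is moved stays moved. The work goes in short steps, Python scripts to look and compute and a tool call to move; the robot and the scene stay as the last step left them, time stands still between calls to the robot, and variables do not carry over. Pictures are saved under pics/ and viewed, at most 10 in all, crops included, and the job is handed in when it is done.

Besides the shell and the picture viewer there is one more tool, called after ">>>" as name(argument=value, ...), one argument or row to a line, values as JSON. jog_arm: Moves the arm, as the interface text tells. Its arguments: {"type":"object","properties":{"plan":{"type":"array","items":{"type":"object","properties":{"dx":{"type":"number"},"dy":{"type":"number"},"dz":{"type":"number"},"twist":{"type":"number"}}}},"gripper":{"type":"number"},"force":{"type":"number"}},"required":["plan"]}

```bash
mkdir -p pics; python3 - <<'E'
from rig import telemetry, imaging
import cv2,numpy as np
s=telemetry.read_state();print(s['time'],s['ee_pos'],np.round(s['ee_rot'],3),s['grip_width'])
for c in ['scene','top']:
    im=imaging.camera(c);cv2.imwrite(f'pics/{c}0.png',im[:,:,::-1])
    m=imaging.camera_model(c);print(c,m['fov_y'],-np.array(m['R']).T@m['t'])
    for t in ['balance','round_well','square_well','cover_lip','tare_top','power_top','empty_jar','specimen_cup','bullet_jar']:
        print(t,[(np.round(d['centre'],3).tolist(),round(d['score'],2)) for d in imaging.mark_of(c,t)[:3]])
E
```

```text
0.0 [0.2377856  0.60425638 0.1944061 ] [[-0.931  0.366 -0.001]
 [ 0.366  0.931 -0.002]
 [-0.    -0.002 -1.   ]] 0.08552131578228367
scene 43.59776645461833 [0.78488172 0.57601186 1.32651261]
balance [([0.564, -0.002, -0.002], 0.82)]
round_well [([0.452, 0.076, 0.066], 0.83)]
square_well [([0.433, -0.051, 0.063], 0.75)]
cover_lip [([0.636, -0.017, 0.242], 0.7)]
tare_top [([0.449, 0.069, 0.044], 0.45)]
power_top [([0.435, -0.052, 0.043], 0.56)]
empty_jar [([0.82, 0.101, 0.0], 0.77), ([0.619, -0.001, 0.075], 0.46), ([0.562, 0.15, -0.0], 0.28)]
specimen_cup [([0.47, 0.172, -0.004], 0.68)]
bullet_jar [([0.469, 0.166, -0.002], 0.41)]
top 54.31795685166608 [ 0.52298856 -0.02582836  1.04485104]
balance [([0.562, -0.001, -0.001], 0.85)]
round_well [([0.451, 0.074, 0.065], 0.76)]
square_well [([0.429, -0.051, 0.066], 0.88)]
cover_lip [([0.64, -0.014, 0.242], 0.98)]
tare_top [([0.454, 0.072, 0.04], 0.69)]
power_top [([0.436, -0.05, 0.041], 0.52)]
empty_jar [([0.622, -0.006, 0.078], 0.56), ([0.821, 0.099, -0.004], 0.45)]
specimen_cup [([0.472, 0.17, 0.001], 0.7)]
bullet_jar [([0.564, -0.186, -0.0], 0.8), ([0.426, -0.259, -0.0], 0.73), ([0.45, 0.073, 0.043], 0.54)]
```

View pics/scene0.png

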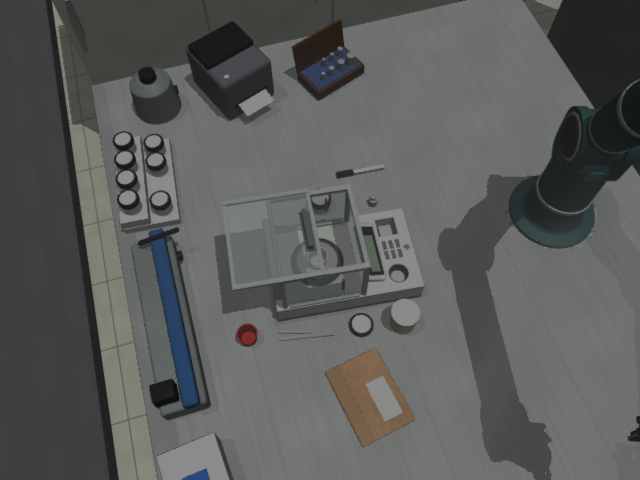

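View pics/top0.png

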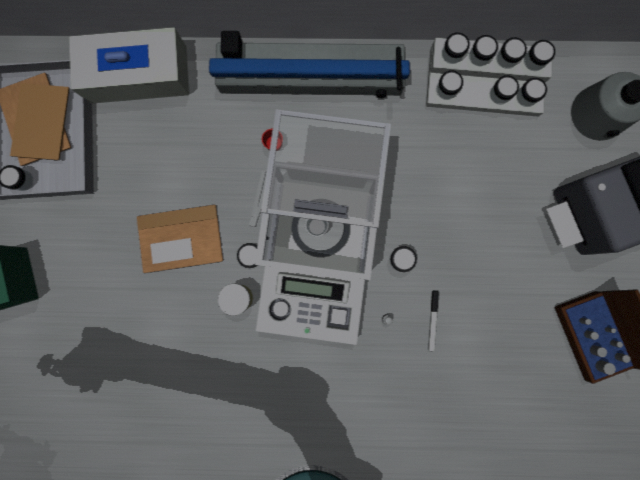

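The pictures show the balance yawed about -9.5°. The lip is at top-view (320,210), the round well at (279,309) and the square well at (339,318). The empty jar is on the pan, with a red look-alike at (272,140). I'll shut the gripper, rise and go above the area behind the lip.

>>> jog_arm(
  plan=[
    {"dz": 4},
    {"dz": 4},
    {"dz": 4},
    {"dx": 2.5, "dy": -3.5, "twist": 3},
    {"dx": 2.5, "dy": -3.5, "twist": 3},
    {"dx": 2.5, "dy": -3.5, "twist": 3},
    {"dx": 2.5, "dy": -3.5, "twist": 3},
    {"dx": 2.5, "dy": -3.5},
    {"dx": 2.5, "dy": -3.5},
    {"dx": 2.5, "dy": -3.5},
    {"dx": 2.5, "dy": -3.5},
  ],
  gripper=0,
)

```text
invalid input at $.plan[0]: expected keys dx, dy, dz, twist
```

>>> jog_arm(
  plan=[
    {"dx": 2.5, "dy": -3.5},
    {"dx": 2.5, "dy": -3.5},
    {"dx": 2.5, "dy": -3.5},
    {"dx": 2.5, "dy": -3.5},
    {"dx": 2.5, "dy": -3.5},
    {"dx": 2.5, "dy": -3.5},
    {"dx": 2.5, "dy": -3.5},
    {"dx": 2.5, "dy": -3.5},
    {},
    {},
  ],
)

```text
invalid input at $.plan[0]: expected keys dx, dy, dz, twist
```

>>> jog_arm(
  plan=[
    {"dx": 0, "dy": 0, "dz": 4, "twist": 0},
    {"dx": 0, "dy": 0, "dz": 4, "twist": 0},
    {"dx": 0, "dy": 0, "dz": 4, "twist": 0},
    {"dx": 2.5, "dy": -3.5, "dz": 0, "twist": 3},
    {"dx": 2.5, "dy": -3.5, "dz": 0, "twist": 3},
    {"dx": 2.5, "dy": -3.5, "dz": 0, "twist": 3},
    {"dx": 2.5, "dy": -3.5, "dz": 0, "twist": 3},
    {"dx": 2.5, "dy": -3.5, "dz": 0, "twist": 0},
    {"dx": 2.5, "dy": -3.5, "dz": 0, "twist": 0},
    {"dx": 2.5, "dy": -3.5, "dz": 0, "twist": 0},
    {"dx": 2.5, "dy": -3.5, "dz": 0, "twist": 0},
  ],
  gripper=0,
)

```text
time: 2.1
ee_pos: [0.4388, 0.3233, 0.3157]
ee_rot: [[-0.986, 0.165, 0.001], [0.165, 0.986, 0.001], [-0.0, 0.001, -1.0]]
wrist_force: [1.0, 0.5, 0.1]
grip_width: 0.0003
finger_force: 0.0
```

>>> jog_arm(
  plan=[
    {"dx": 2.5, "dy": -3.5, "dz": 0, "twist": 0},
    {"dx": 2.5, "dy": -3.5, "dz": 0, "twist": 0},
    {"dx": 2.5, "dy": -3.5, "dz": 0, "twist": 0},
    {"dx": 2.5, "dy": -3.5, "dz": 0, "twist": 0},
    {"dx": 2.5, "dy": -3.5, "dz": 0, "twist": 0},
    {"dx": 2.5, "dy": -3.5, "dz": 0, "twist": 0},
    {"dx": 2.5, "dy": -3.5, "dz": 0, "twist": 0},
    {"dx": 2.5, "dy": -3.5, "dz": 0, "twist": 0},
    {"dx": 0, "dy": 0, "dz": 0, "twist": 0},
    {"dx": 0, "dy": 0, "dz": 0, "twist": 0},
  ],
)

```text
time: 3.1
ee_pos: [0.6381, 0.0439, 0.3149]
ee_rot: [[-0.986, 0.167, -0.001], [0.167, 0.986, -0.0], [0.001, -0.0, -1.0]]
wrist_force: [-0.4, 0.1, -0.1]
grip_width: 0.0
finger_force: 0.0
```

```bash
cat > h.py <<'E'
from rig import telemetry, imaging, job
import cv2,numpy as np
from scipy.optimize import least_squares
P={'balance':(0,0,0),'round_well':(-.12,.062,.065),'square_well':(-.12,-.062,.065),'tare_top':(-.12,.062,.045),'power_top':(-.12,-.062,.045)}
def look(cams,save=None,names=None):
    out=[]
    for c in cams:
        im=imaging.camera(c)
        if save: cv2.imwrite(f'pics/{c}{save}.png',im[:,:,::-1])
        for t in names or list(P)+['cover_lip']:
            for d in imaging.mark_of(c,t)[:1]:
                out.append((c,t,np.array(d['centre']),d['score']));print(c,t,np.round(d['centre'],4),round(d['score'],2))
    return out
def fit(out):
    o=[(t,p) for c,t,p,s in out if t in P and s>.4]
    f=lambda v:np.concatenate([[np.cos(v[2])*P[t][0]-np.sin(v[2])*P[t][1]+v[0]-p[0],np.sin(v[2])*P[t][0]+np.cos(v[2])*P[t][1]+v[1]-p[1]] for t,p in o])
    r=least_squares(f,[.56,0,-.16],loss='soft_l1',f_scale=.004)
    x,y,a=r.x;print('fit',np.round([x,y,np.degrees(a)],4),'res mm',np.round(r.fun*1000,1))
    R=np.array([[np.cos(a),-np.sin(a)],[np.sin(a),np.cos(a)]])
    return np.array([x,y]),R
E
python3 - <<'E'
from h import *
o=look(['scene','top','wrist'],'1');b,R=fit(o)
for c,t,p,s in o:
    if t=='cover_lip':print('lip bal',R.T@(p[:2]-b))
print('well',b+R@[-.12,.062])
m=imaging.camera_model('wrist');print(-np.array(m['R']).T@m['t'])
E
```

```text
scene balance [ 5.616e-01 -3.000e-04  2.800e-03] 0.91
scene square_well [ 0.4321 -0.0522  0.0608] 0.61
scene tare_top [0.4478 0.0732 0.0488] 0.53
scene power_top [ 0.4319 -0.0533  0.0455] 0.69
scene cover_lip [ 0.6359 -0.0173  0.2411] 0.75
top balance [ 0.5617  0.002  -0.0007] 0.63
top round_well [0.4497 0.0781 0.0665] 0.87
top square_well [ 0.4296 -0.0499  0.0636] 0.71
top power_top [ 0.4367 -0.0505  0.0424] 0.54
top cover_lip [ 0.6411 -0.0077  0.2397] 0.68
wrist balance [ 5.601e-01 -6.000e-04 -4.000e-04] 0.88
wrist round_well [0.4521 0.0723 0.0654] 0.55
wrist square_well [ 0.4379 -0.0496  0.0716] 0.63
wrist tare_top [0.4535 0.0682 0.0459] 0.73
wrist power_top [ 0.438  -0.0527  0.0469] 0.56
wrist cover_lip [ 0.6385 -0.0083  0.242 ] 0.66
fit [ 5.6160e-01 -1.5000e-03 -6.0863e+00] res mm [ 0.  -1.2  3.6  1.8  1.1 -0.3  3.8  2.9 -0.1 -3.5 -0.8 -5.2  6.1 -0.5
 -1.   0.1  1.5 -0.9 -3.2  0.6 -2.2 -0.8 -4.6  4.7 -2.3  2.3]
lip bal [ 0.07553516 -0.0078236 ]
lip bal [0.07968799 0.00227363]
lip bal [0.07716627 0.00140134]
well [0.44887013 0.07286185]
[0.56775273 0.05647573 0.49308032]
```

View pics/wrist1.png

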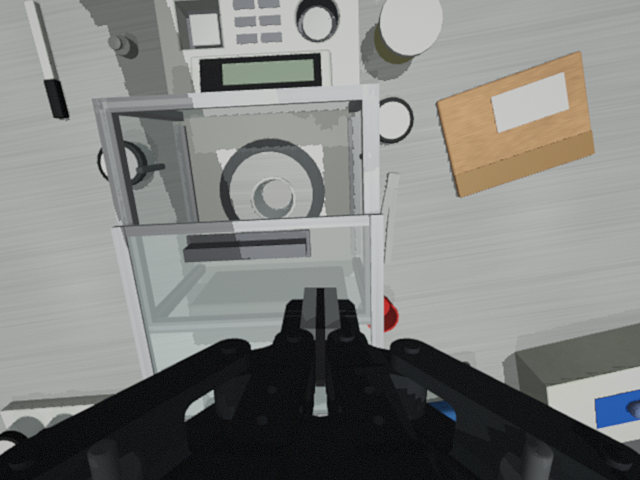

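The wrist picture shows the lip at (248,246), just ahead of the shut fingertips, and the balance turned about 3° from the tool, which gives a yaw of about -6°. The lip's rear face is at x ≈ 0.644. I'll go down behind it.

>>> jog_arm(
  plan=[
    {"dx": 2, "dy": -2.8, "dz": 0, "twist": 2},
    {"dx": 1.8, "dy": -2.8, "dz": 0, "twist": 1.5},
    {"dx": 0, "dy": 0, "dz": 0, "twist": 0},
    {"dx": 0, "dy": 0, "dz": -2.5, "twist": 0},
    {"dx": 0, "dy": 0, "dz": -2.5, "twist": 0},
    {"dx": 0, "dy": 0, "dz": -2, "twist": 0},
    {"dx": 0, "dy": 0, "dz": -1, "twist": 0},
    {"dx": 0, "dy": 0, "dz": -0.5, "twist": 0},
    {"dx": 0, "dy": 0, "dz": 0, "twist": 0},
    {"dx": 0, "dy": 0, "dz": 0, "twist": 0},
  ],
)

```text
time: 5.15
ee_pos: [0.6767, -0.011, 0.2315]
ee_rot: [[-0.995, 0.104, 0.002], [0.104, 0.995, 0.0], [-0.002, 0.0, -1.0]]
wrist_force: [0.4, -0.4, -0.3]
grip_width: -0.0
finger_force: 0.0
```

```bash
python3 - <<'E'
from h import *
look(['wrist'],'2',['cover_lip'])
E
```

```text
wrist cover_lip [ 0.6388 -0.0097  0.2422] 0.67
```

View pics/wrist2.png

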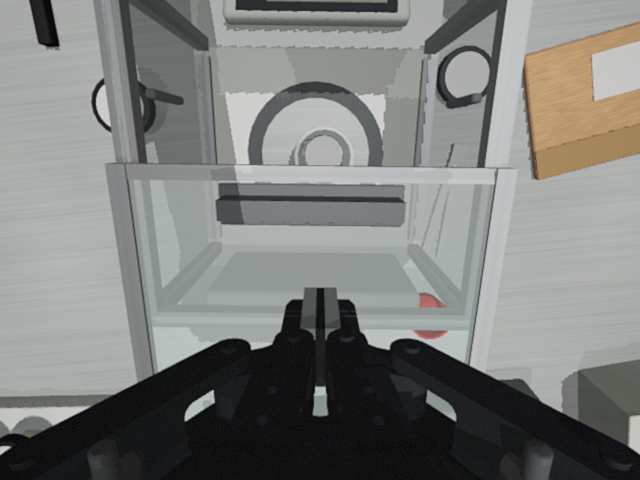

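The lip spans columns 217–404 at row 210, straight ahead of the fingers, and the way is clear. I'll push gently.

>>> jog_arm(
  plan=[
    {"dx": 0, "dy": 0, "dz": -0.3, "twist": 0},
    {"dx": -0.5, "dy": 0.05, "dz": 0, "twist": 0},
    {"dx": -0.5, "dy": 0.05, "dz": 0, "twist": 0},
    {"dx": -0.5, "dy": 0.05, "dz": 0, "twist": 0},
    {"dx": -0.3, "dy": 0.03, "dz": 0, "twist": 0},
    {"dx": -0.3, "dy": 0.03, "dz": 0, "twist": 0},
    {"dx": -0.4, "dy": 0.04, "dz": 0, "twist": 0},
    {"dx": -0.5, "dy": 0.05, "dz": 0, "twist": 0},
    {"dx": -0.5, "dy": 0.05, "dz": 0, "twist": 0},
    {"dx": -0.5, "dy": 0.05, "dz": 0, "twist": 0},
  ],
)

```text
time: 6.25
ee_pos: [0.6355, -0.0071, 0.2274]
ee_rot: [[-0.995, 0.104, 0.0], [0.104, 0.995, 0.0], [-0.0, 0.0, -1.0]]
wrist_force: [-0.2, -0.3, 0.2]
grip_width: -0.0
finger_force: 0.0
```

>>> jog_arm(
  plan=[
    {"dx": -0.5, "dy": 0.05, "dz": 0, "twist": 0},
    {"dx": -0.5, "dy": 0.05, "dz": 0, "twist": 0},
    {"dx": -0.5, "dy": 0.05, "dz": 0, "twist": 0},
    {"dx": -0.5, "dy": 0.05, "dz": 0, "twist": 0},
    {"dx": -0.5, "dy": 0.05, "dz": 0, "twist": 0},
    {"dx": -0.5, "dy": 0.06, "dz": 0, "twist": 0},
  ],
)

```text
time: 6.85
ee_pos: [0.6056, -0.004, 0.2274]
ee_rot: [[-0.995, 0.104, 0.0], [0.104, 0.995, 0.0], [-0.0, 0.0, -1.0]]
wrist_force: [-0.5, 0.1, 0.9]
grip_width: -0.0
finger_force: 0.0
```

```bash
python3 - <<'E'
from h import *
look(['wrist','top'],'3',['cover_lip'])
E
```

```text
wrist cover_lip [0.4524 0.0696 0.0668] 0.37
```

View pics/wrist3.png

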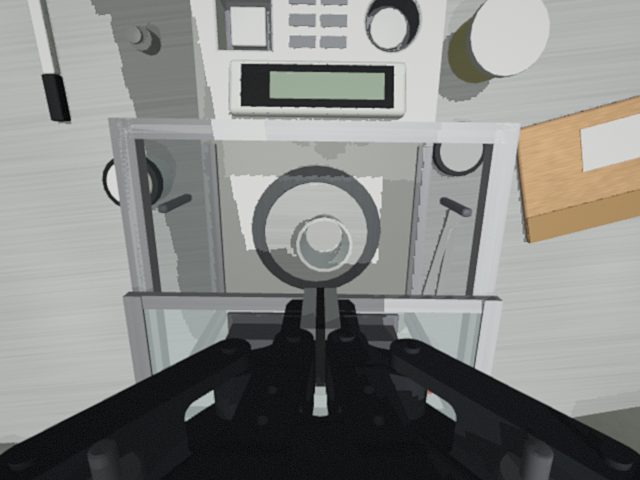

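The lip shows at about row 325, at or behind the fingertips (row 290), and no push force was felt. I'll project the known points to see where the lip is.

```bash
python3 - <<'E'
from h import *
m=imaging.camera_model('wrist');R=np.array(m['R']);t=np.array(m['t']);f=240/np.tan(np.radians(m['fov_y']/2))
def pr(p):
    q=R@np.array(p)+t;return np.round([m['cx']+f*q[0]/q[2],m['cy']+f*q[1]/q[2]],0)
s=telemetry.read_state();print(s['ee_pos'],'tcp',pr(s['ee_pos']))
for x in (.6388,.60,.585):print(x,'lip',pr([x,-.0097,.24]),pr([x,-.0097,.22]))
print('cam',-R.T@t,R[2])
im=imaging.camera('scene');cv2.imwrite('pics/sc4.png',cv2.resize(im[150:350,200:460,::-1],None,fx=3,fy=3))
print(look(['scene','top'],None,['cover_lip','cover_c1']))
E
```

```text
[ 0.60605221 -0.00396798  0.22753844] tcp [320. 278.]
0.6388 lip [316. 347.] [316. 328.]
0.6 lip [307. 278.] [308. 264.]
0.585 lip [304. 248.] [305. 237.]
cam [0.53515845 0.00337226 0.40521076] [ 0.27629401 -0.0289453  -0.96063718]
scene cover_lip [ 0.6358 -0.0161  0.24  ] 0.55Traceback (most recent call last):
  File "<stdin>", line 9, in <module>
  File "h.py", line 11, in look
    for d in imaging.mark_of(c,t)[:1]:
             ~~~~~~~~~~~~~~~^^^^^
ValueError: it knows: balance, bullet_jar, check_weight, cover_lip, empty_jar, forceps, jar_lid, marker, power_top, round_well, specimen_cup, square_well, tare_top
```

View pics/sc4.png

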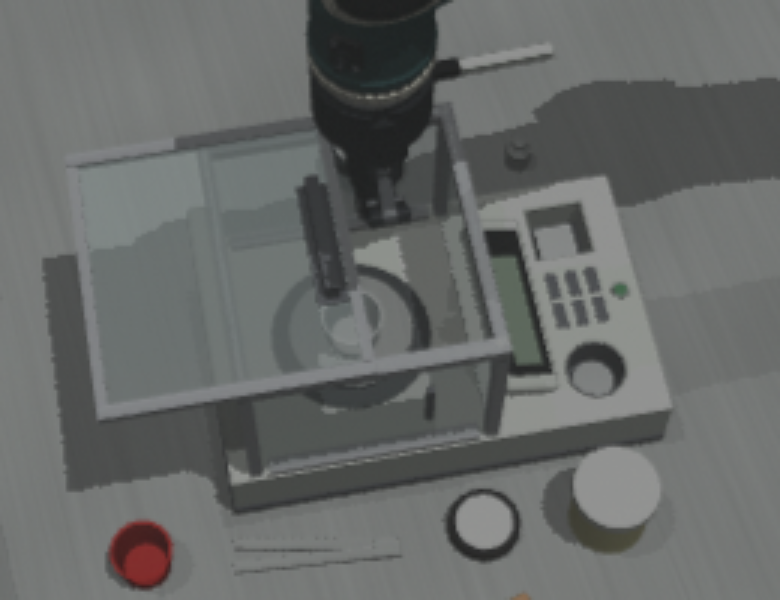

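The picture shows the cover unmoved, with the fingers now in front of the lip at (385,215) in the crop. They must have passed over it, so the real fingertips end higher than the reported TCP. I'll measure by how much.

```bash
python3 - <<'E'
from h import *
for c in ('scene','wrist'):
    m=imaging.camera_model(c);R=np.array(m['R']);t=np.array(m['t']);f=240/np.tan(np.radians(m['fov_y']/2))
    def pr(p):
        q=R@np.array(p)+t;return np.round([m['cx']+f*q[0]/q[2],m['cy']+f*q[1]/q[2]],1)
    s=telemetry.read_state();e=s['ee_pos'];print(c,f,e,np.round(s['ee_rot'],3).tolist(),s['wrist_force'],s['grip_width'])
    for z in (0,.01,.02,.03,.04):print(z,[pr(e+[dx,0,z]).tolist() for dx in (-.011,0,.011)])
    im=imaging.camera(c)
    if c=='scene': a=cv2.resize(im[190:250,290:370,::-1],(400,300),interpolation=cv2.INTER_CUBIC)
    else: b=cv2.resize(im[270:420,220:420,::-1],(400,300))
cv2.imwrite('pics/tip5.png',np.clip(np.hstack([a,b])*1.8,0,255))
E
```

```text
scene 600.0767277338705 [ 0.60619475 -0.0040459   0.22736989] [[-0.995, 0.104, 0.0], [0.104, 0.995, -0.0], [-0.0, -0.0, -1.0]] [-0.12342511  0.86393885  0.47322402] -1.8803492910391576e-05
0 [[328.7, 226.6], [323.7, 227.9], [318.7, 229.3]]
0.01 [[328.8, 224.2], [323.7, 225.6], [318.7, 227.0]]
0.02 [[328.8, 221.9], [323.7, 223.3], [318.6, 224.6]]
0.03 [[328.8, 219.5], [323.7, 220.9], [318.6, 222.2]]
0.04 [[328.9, 217.0], [323.7, 218.4], [318.5, 219.8]]
wrist 363.4747657313729 [ 0.60617456 -0.00406908  0.22731994] [[-0.995, 0.104, 0.0], [0.104, 0.995, -0.0], [-0.0, -0.0, -1.0]] [ 0.33207253  1.0547623  -0.32231256] -0.00015385757264949429
0 [[317.8, 258.5], [320.1, 278.3], [322.2, 297.5]]
0.01 [[317.7, 265.1], [320.1, 285.8], [322.3, 305.9]]
0.02 [[317.6, 272.4], [320.1, 294.2], [322.5, 315.2]]
0.03 [[317.5, 280.7], [320.1, 303.6], [322.6, 325.6]]
0.04 [[317.3, 289.9], [320.1, 314.1], [322.8, 337.3]][ WARN:0@1.452] global loadsave.cpp:1063 imwrite_ Unsupported depth image for selected encoder is fallbacked to CV_8U.
```

View pics/tip5.png

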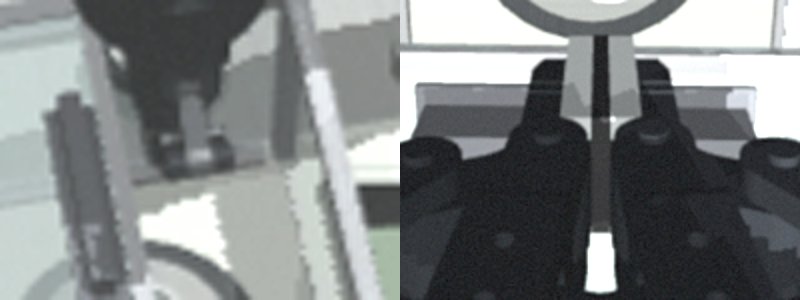

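Both views put the visible fingertips well above the reported TCP (more than 13 mm, perhaps about 35 mm). I'll go back behind the lip and find the glass, whose top is at 220 mm, by a light guarded touch.

>>> jog_arm(
  plan=[
    {"dx": 0, "dy": 0, "dz": 3, "twist": 0},
    {"dx": 0, "dy": 0, "dz": 2, "twist": 0},
    {"dx": 2.5, "dy": -0.25, "dz": 0, "twist": 0},
    {"dx": 2.5, "dy": -0.25, "dz": 0, "twist": 0},
    {"dx": 2.1, "dy": -0.2, "dz": 0, "twist": 0},
    {"dx": 0, "dy": 0, "dz": -3, "twist": 0},
    {"dx": 0, "dy": 0, "dz": -2, "twist": 0},
    {"dx": 0, "dy": 0, "dz": -0.3, "twist": 0},
    {"dx": 0, "dy": 0, "dz": -0.3, "twist": 0},
    {"dx": 0, "dy": 0, "dz": 0, "twist": 0},
  ],
)

```text
time: 8.3
ee_pos: [0.6775, -0.0111, 0.2223]
ee_rot: [[-0.995, 0.104, 0.001], [0.104, 0.995, 0.0], [-0.001, 0.0, -1.0]]
wrist_force: [-0.6, -0.4, 0.6]
grip_width: 0.0002
finger_force: 0.0
```

>>> jog_arm(
  plan=[
    {"dx": 0, "dy": 0, "dz": -0.2, "twist": 0},
    {"dx": 0, "dy": 0, "dz": 0, "twist": 0},
  ],
)

```text
time: 8.5
ee_pos: [0.6773, -0.011, 0.2202]
ee_rot: [[-0.995, 0.104, 0.001], [0.104, 0.995, 0.0], [-0.001, 0.0, -1.0]]
wrist_force: [0.9, -0.8, 0.0]
grip_width: -0.0001
finger_force: 0.0
```

```bash
python3 - <<'E'
from h import *
b=imaging.camera('wrist');cv2.imwrite('pics/w6.png',b[150:420,180:460,::-1].repeat(2,0).repeat(2,1))
E
```

```text
(no output)
```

View pics/w6.png

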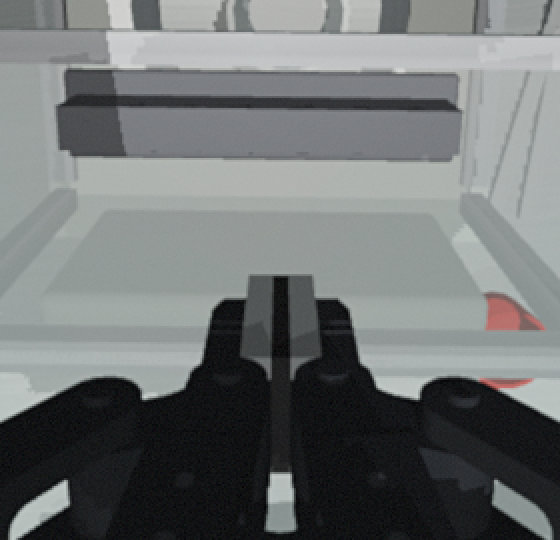

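No contact yet with the reported tip at glass height, and the fingers are at image row 290 behind the lip. I'll keep feeling downwards.

>>> jog_arm(
  plan=[
    {"dx": 0, "dy": 0, "dz": -0.2, "twist": 0},
    {"dx": 0, "dy": 0, "dz": -0.1, "twist": 0},
  ],
)

```text
time: 8.75
ee_pos: [0.677, -0.011, 0.2164]
ee_rot: [[-0.995, 0.104, 0.0], [0.104, 0.995, 0.0], [-0.0, 0.0, -1.0]]
wrist_force: [0.0, -0.8, 0.1]
grip_width: -0.0002
finger_force: 0.0
```

>>> jog_arm(
  plan=[
    {"dx": 0, "dy": 0, "dz": -0.2, "twist": 0},
    {"dx": 0, "dy": 0, "dz": -0.1, "twist": 0},
  ],
)

```text
time: 8.95
ee_pos: [0.6769, -0.011, 0.2131]
ee_rot: [[-0.995, 0.104, -0.0], [0.104, 0.995, 0.0], [0.0, -0.0, -1.0]]
wrist_force: [0.2, 0.4, -0.4]
grip_width: -0.0002
finger_force: 0.0
```

```bash
python3 - <<'E'
from h import *
m=imaging.camera_model('wrist');R=np.array(m['R']);t=np.array(m['t']);f=240/np.tan(np.radians(m['fov_y']/2))
s=telemetry.read_state()
def pr(p):
    q=R@np.array(p)+t;return np.round([m['cx']+f*q[0]/q[2],m['cy']+f*q[1]/q[2]],1)
print(s['ee_pos'],s['wrist_force'],m['cx'],m['cy'],m['fov_y'])
o=np.array([.6388,-.0097]);Rb=np.array([[.9944,.106],[-.106,.9944]])
for x in(-.005,.005):
  for y in (-.045,.045):
    for z in (.22,.24): print(x,y,z,pr([*(o+Rb@[x,y]),z]))
b=imaging.camera('wrist');cv2.imwrite('pics/w7.png',b[:,:,::-1])
p=s['ee_pos']
for z in (0,.01,.02,.03,.04):print(z,[pr(p+[dx,dy,z]).tolist() for dx,dy in ((-.011,-.0145),(-.011,.0145),(.011,0))])
E
```

```text
[ 0.67688496 -0.01100403  0.21307254] [ 0.20294152  0.43171878 -0.44261803] 319.92543540070136 241.8690242942645 66.87304123790548
-0.005 -0.045 0.22 [219.3 198.8]
-0.005 -0.045 0.24 [206.7 206.6]
-0.005 0.045 0.22 [409.6 199.1]
-0.005 0.045 0.24 [420.9 207. ]
0.005 -0.045 0.22 [220.9 219.5]
0.005 -0.045 0.24 [208.6 229.7]
0.005 0.045 0.22 [408.1 219.8]
0.005 0.045 0.24 [419. 230.]
0 [[290.0, 261.3], [345.9, 255.8], [322.2, 297.5]]
0.01 [[288.4, 268.0], [347.3, 262.2], [322.4, 305.9]]
0.02 [[286.6, 275.5], [348.9, 269.4], [322.5, 315.2]]
0.03 [[284.5, 283.9], [350.6, 277.4], [322.6, 325.6]]
0.04 [[282.3, 293.3], [352.6, 286.5], [322.8, 337.3]]
```

View pics/w7.png

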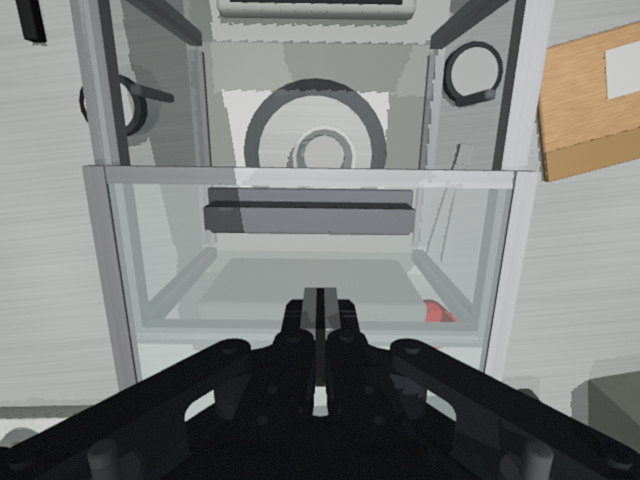

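The lip matches its projection (columns 204–414, rows 188–235, top at 240 mm), so the arm's height and the camera agree. Only the fingertips end higher than reported, and I'll continue the guarded descent.

>>> jog_arm(
  plan=[
    {"dx": 0, "dy": 0, "dz": -0.2, "twist": 0},
    {"dx": 0, "dy": 0, "dz": -0.1, "twist": 0},
  ],
)

```text
time: 9.2
ee_pos: [0.6769, -0.011, 0.2102]
ee_rot: [[-0.995, 0.104, -0.0], [0.104, 0.995, -0.0], [0.0, -0.0, -1.0]]
wrist_force: [0.2, -0.3, 0.8]
grip_width: -0.0001
finger_force: 0.0
```

>>> jog_arm(
  plan=[
    {"dx": 0, "dy": 0, "dz": -0.2, "twist": 0},
    {"dx": 0, "dy": 0, "dz": -0.1, "twist": 0},
  ],
)

```text
time: 9.4
ee_pos: [0.6769, -0.011, 0.2071]
ee_rot: [[-0.995, 0.104, -0.0], [0.104, 0.995, 0.0], [0.0, 0.0, -1.0]]
wrist_force: [-0.3, -0.4, -0.7]
grip_width: -0.0002
finger_force: 0.0
```

>>> jog_arm(
  plan=[
    {"dx": 0, "dy": 0, "dz": -0.2, "twist": 0},
    {"dx": 0, "dy": 0, "dz": 0, "twist": 0},
  ],
)

```text
time: 9.6
ee_pos: [0.6768, -0.011, 0.205]
ee_rot: [[-0.995, 0.104, -0.0], [0.104, 0.995, 0.0], [0.0, -0.0, -1.0]]
wrist_force: [-0.1, -0.2, -0.8]
grip_width: -0.0003
finger_force: 0.0
```

>>> jog_arm(
  plan=[
    {"dx": 0, "dy": 0, "dz": -0.2, "twist": 0},
    {"dx": 0, "dy": 0, "dz": -0.1, "twist": 0},
  ],
)

```text
time: 9.8
ee_pos: [0.6769, -0.011, 0.2022]
ee_rot: [[-0.995, 0.104, -0.0], [0.104, 0.995, 0.0], [0.0, 0.0, -1.0]]
wrist_force: [1.4, -0.3, 0.1]
grip_width: 0.0001
finger_force: 0.0
```

>>> jog_arm(
  plan=[
    {"dx": 0, "dy": 0, "dz": -0.2, "twist": 0},
    {"dx": 0, "dy": 0, "dz": -0.1, "twist": 0},
  ],
)

```text
time: 10.0
ee_pos: [0.6769, -0.011, 0.1991]
ee_rot: [[-0.995, 0.104, -0.0], [0.104, 0.995, -0.0], [0.0, -0.0, -1.0]]
wrist_force: [0.9, 0.6, 0.4]
grip_width: 0.0001
finger_force: 0.0
```

```bash
python3 - <<'E'
from h import *
b=imaging.camera('wrist');s=imaging.camera('scene')
a=cv2.resize(s[180:270,260:380,::-1],(400,300),interpolation=cv2.INTER_CUBIC)
cv2.imwrite('pics/w8.png',np.hstack([a,cv2.resize(b[170:380,180:460,::-1],(400,300))]))
E
```

```text
(no output)
```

View pics/w8.png

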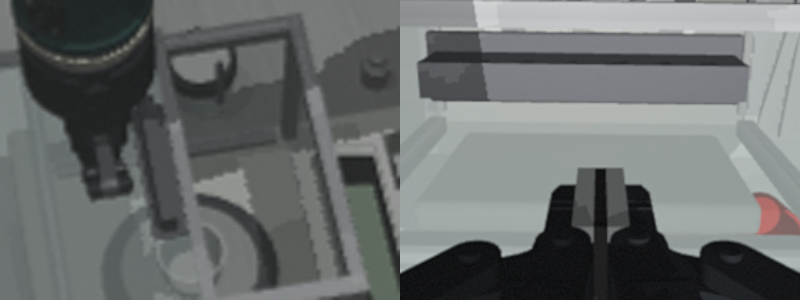

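The fingers are still just behind the lip, free of the glass. I'll continue down.

>>> jog_arm(
  plan=[
    {"dx": 0, "dy": 0, "dz": -0.2, "twist": 0},
    {"dx": 0, "dy": 0, "dz": -0.1, "twist": 0},
  ],
)

```text
time: 10.3
ee_pos: [0.677, -0.011, 0.1962]
ee_rot: [[-0.995, 0.104, -0.0], [0.104, 0.995, 0.0], [0.0, 0.0, -1.0]]
wrist_force: [-0.8, 0.2, 0.5]
grip_width: 0.0005
finger_force: 0.0
```

>>> jog_arm(
  plan=[
    {"dx": 0, "dy": 0, "dz": -0.2, "twist": 0},
    {"dx": 0, "dy": 0, "dz": -0.1, "twist": 0},
  ],
)

```text
time: 10.5
ee_pos: [0.6769, -0.011, 0.1931]
ee_rot: [[-0.995, 0.104, -0.0], [0.104, 0.995, 0.0], [0.0, 0.0, -1.0]]
wrist_force: [0.2, -0.1, -0.7]
grip_width: 0.0
finger_force: 0.0
```

>>> jog_arm(
  plan=[
    {"dx": 0, "dy": 0, "dz": -0.2, "twist": 0},
    {"dx": 0, "dy": 0, "dz": 0, "twist": 0},
  ],
)

```text
time: 10.7
ee_pos: [0.6768, -0.011, 0.191]
ee_rot: [[-0.995, 0.104, -0.001], [0.104, 0.995, -0.0], [0.001, -0.0, -1.0]]
wrist_force: [-0.5, 0.9, -0.3]
grip_width: 0.0001
finger_force: 0.0
```

>>> jog_arm(
  plan=[
    {"dx": 0, "dy": 0, "dz": -0.2, "twist": 0},
    {"dx": 0, "dy": 0, "dz": 0, "twist": 0},
  ],
)

```text
time: 10.9
ee_pos: [0.6768, -0.011, 0.1891]
ee_rot: [[-0.995, 0.104, -0.0], [0.104, 0.995, 0.0], [0.0, 0.0, -1.0]]
wrist_force: [0.2, -0.9, -0.6]
grip_width: 0.0005
finger_force: 0.0
```

>>> jog_arm(
  plan=[
    {"dx": 0, "dy": 0, "dz": -0.2, "twist": 0},
    {"dx": 0, "dy": 0, "dz": 0, "twist": 0},
  ],
)

```text
time: 11.1
ee_pos: [0.6768, -0.011, 0.1871]
ee_rot: [[-0.995, 0.104, -0.0], [0.104, 0.995, -0.0], [0.0, -0.0, -1.0]]
wrist_force: [0.3, -0.4, -0.0]
grip_width: -0.0002
finger_force: 0.0
```

>>> jog_arm(
  plan=[
    {"dx": 0, "dy": 0, "dz": -0.2, "twist": 0},
    {"dx": 0, "dy": 0, "dz": 0, "twist": 0},
  ],
)

```text
time: 11.3
ee_pos: [0.6768, -0.011, 0.1851]
ee_rot: [[-0.995, 0.104, -0.0], [0.104, 0.995, 0.0], [0.0, -0.0, -1.0]]
wrist_force: [-0.5, -0.1, 0.2]
grip_width: 0.0003
finger_force: 0.0
```

>>> jog_arm(
  plan=[
    {"dx": 0, "dy": 0, "dz": -0.2, "twist": 0},
    {"dx": 0, "dy": 0, "dz": 0, "twist": 0},
  ],
)

```text
time: 11.5
ee_pos: [0.6777, -0.0111, 0.1843]
ee_rot: [[-0.995, 0.104, 0.002], [0.104, 0.995, 0.0], [-0.002, 0.0, -1.0]]
wrist_force: [-0.0, -0.1, 4.0]
grip_width: -0.0003
finger_force: 1.8
```

Light contact came at a reported z of 0.1845, so the tip is 35.5 mm above the reported TCP. I'll rise 9 mm and push.

>>> jog_arm(
  plan=[
    {"dx": 0, "dy": 0, "dz": 0.9, "twist": 0},
    {"dx": -0.5, "dy": 0.05, "dz": 0, "twist": 0},
    {"dx": -0.4, "dy": 0.04, "dz": 0, "twist": 0},
    {"dx": -0.3, "dy": 0.03, "dz": 0, "twist": 0},
    {"dx": -0.3, "dy": 0.03, "dz": 0, "twist": 0},
    {"dx": -0.3, "dy": 0.03, "dz": 0, "twist": 0},
    {"dx": -0.3, "dy": 0.03, "dz": 0, "twist": 0},
    {"dx": -0.3, "dy": 0.03, "dz": 0, "twist": 0},
    {"dx": -0.3, "dy": 0.03, "dz": 0, "twist": 0},
    {"dx": -0.3, "dy": 0.03, "dz": 0, "twist": 0},
  ],
)

```text
time: 12.5
ee_pos: [0.6469, -0.0079, 0.1923]
ee_rot: [[-0.995, 0.104, 0.0], [0.104, 0.995, 0.0], [-0.0, 0.0, -1.0]]
wrist_force: [1.7, -0.6, -0.1]
grip_width: -0.0004
finger_force: 0.7
```

```bash
python3 - <<'E'
from h import *
look(['wrist','scene','top'],'9',['cover_lip','empty_jar'])
E
```

```text
wrist cover_lip [ 0.6288 -0.0084  0.2417] 0.95
wrist empty_jar [ 0.6244 -0.006   0.0784] 0.94
scene cover_lip [ 0.6285 -0.016   0.241 ] 0.69
scene empty_jar [ 0.8219  0.1039 -0.0022] 0.94
top empty_jar [ 8.202e-01  9.890e-02 -3.000e-04] 0.47
```

Now the lip moves (1.7 N). I'll continue, then slow down towards the end.

>>> jog_arm(
  plan=[
    {"dx": -0.4, "dy": 0.04, "dz": 0, "twist": 0},
    {"dx": -0.4, "dy": 0.04, "dz": 0, "twist": 0},
    {"dx": -0.4, "dy": 0.04, "dz": 0, "twist": 0},
    {"dx": -0.4, "dy": 0.04, "dz": 0, "twist": 0},
    {"dx": -0.4, "dy": 0.04, "dz": 0, "twist": 0},
    {"dx": -0.4, "dy": 0.04, "dz": 0, "twist": 0},
    {"dx": -0.4, "dy": 0.04, "dz": 0, "twist": 0},
    {"dx": -0.4, "dy": 0.04, "dz": 0, "twist": 0},
    {"dx": -0.4, "dy": 0.04, "dz": 0, "twist": 0},
    {"dx": -0.4, "dy": 0.04, "dz": 0, "twist": 0},
    {"dx": -0.4, "dy": 0.04, "dz": 0, "twist": 0},
    {"dx": -0.4, "dy": 0.04, "dz": 0, "twist": 0},
  ],
)

```text
time: 14.15
ee_pos: [0.5988, -0.0032, 0.1926]
ee_rot: [[-0.995, 0.104, 0.0], [0.104, 0.995, 0.0], [-0.0, 0.0, -1.0]]
wrist_force: [1.6, 0.8, 0.9]
grip_width: -0.0001
finger_force: 0.7
```

>>> jog_arm(
  plan=[
    {"dx": -0.3, "dy": 0.03, "dz": 0, "twist": 0},
    {"dx": -0.2, "dy": 0.02, "dz": 0, "twist": 0},
    {"dx": -0.2, "dy": 0.02, "dz": 0, "twist": 0},
    {"dx": -0.2, "dy": 0.02, "dz": 0, "twist": 0},
  ],
)

```text
time: 14.55
ee_pos: [0.59, -0.0024, 0.1925]
ee_rot: [[-0.995, 0.104, 0.0], [0.104, 0.995, -0.0], [-0.0, -0.0, -1.0]]
wrist_force: [1.0, 0.4, 0.7]
grip_width: -0.0001
finger_force: 0.7
```

>>> jog_arm(
  plan=[
    {"dx": -0.2, "dy": 0.02, "dz": 0, "twist": 0},
    {"dx": -0.2, "dy": 0.02, "dz": 0, "twist": 0},
    {"dx": -0.2, "dy": 0.02, "dz": 0, "twist": 0},
  ],
)

```text
time: 14.85
ee_pos: [0.5839, -0.0017, 0.1924]
ee_rot: [[-0.995, 0.104, 0.0], [0.104, 0.995, -0.0], [-0.0, 0.0, -1.0]]
wrist_force: [1.4, 0.5, 0.4]
grip_width: 0.0003
finger_force: 0.7
```

>>> jog_arm(
  plan=[
    {"dx": -0.2, "dy": 0.02, "dz": 0, "twist": 0},
    {"dx": -0.2, "dy": 0.02, "dz": 0, "twist": 0},
  ],
)

```text
time: 15.05
ee_pos: [0.5798, -0.0013, 0.1924]
ee_rot: [[-0.995, 0.104, 0.0], [0.104, 0.995, 0.0], [-0.0, 0.0, -1.0]]
wrist_force: [2.4, 0.1, -0.3]
grip_width: -0.0001
finger_force: 0.7
```

>>> jog_arm(
  plan=[
    {"dx": -0.2, "dy": 0.02, "dz": 0, "twist": 0},
    {"dx": -0.2, "dy": 0.02, "dz": 0, "twist": 0},
  ],
)

```text
time: 15.25
ee_pos: [0.5758, -0.0009, 0.1924]
ee_rot: [[-0.995, 0.104, 0.0], [0.104, 0.995, 0.0], [-0.0, 0.0, -1.0]]
wrist_force: [1.0, 1.1, 0.8]
grip_width: 0.0002
finger_force: 0.7
```

>>> jog_arm(
  plan=[
    {"dx": -0.2, "dy": 0.02, "dz": 0, "twist": 0},
    {"dx": -0.2, "dy": 0.02, "dz": 0, "twist": 0},
  ],
)

```text
time: 15.45
ee_pos: [0.5718, -0.0005, 0.1924]
ee_rot: [[-0.995, 0.104, 0.0], [0.104, 0.995, 0.0], [-0.0, 0.0, -1.0]]
wrist_force: [1.9, 1.6, 0.4]
grip_width: 0.0002
finger_force: 0.7
```

>>> jog_arm(
  plan=[
    {"dx": -0.2, "dy": 0.02, "dz": 0, "twist": 0},
    {"dx": -0.2, "dy": 0.02, "dz": 0, "twist": 0},
  ],
)

```text
time: 15.65
ee_pos: [0.5678, -0.0001, 0.1924]
ee_rot: [[-0.995, 0.104, 0.0], [0.104, 0.995, 0.0], [-0.0, 0.0, -1.0]]
wrist_force: [1.9, 1.0, -0.2]
grip_width: -0.0
finger_force: 0.7
```

>>> jog_arm(
  plan=[
    {"dx": -0.2, "dy": 0.02, "dz": 0, "twist": 0},
    {"dx": -0.1, "dy": 0.01, "dz": 0, "twist": 0},
  ],
)

```text
time: 15.85
ee_pos: [0.5647, 0.0002, 0.1924]
ee_rot: [[-0.995, 0.104, -0.0], [0.104, 0.995, 0.0], [0.0, 0.0, -1.0]]
wrist_force: [1.1, 1.5, 0.3]
grip_width: -0.0001
finger_force: 0.6
```

>>> jog_arm(
  plan=[
    {"dx": -0.2, "dy": 0.02, "dz": 0, "twist": 0},
    {"dx": -0.1, "dy": 0.01, "dz": 0, "twist": 0},
  ],
)

```text
time: 16.05
ee_pos: [0.5633, 0.0003, 0.1925]
ee_rot: [[-0.995, 0.104, 0.003], [0.104, 0.995, -0.0], [-0.003, 0.0, -1.0]]
wrist_force: [7.8, 0.3, -5.2]
grip_width: 0.0002
finger_force: 3.8
```

>>> jog_arm(
  plan=[
    {"dx": -0.2, "dy": 0.02, "dz": 0, "twist": 0},
    {"dx": -0.1, "dy": 0.01, "dz": 0, "twist": 0},
  ],
)

```text
time: 16.25
ee_pos: [0.5635, 0.0003, 0.1927]
ee_rot: [[-0.994, 0.104, 0.01], [0.104, 0.995, -0.001], [-0.01, -0.0, -1.0]]
wrist_force: [17.3, 0.3, -12.6]
grip_width: 0.0001
finger_force: 8.4
```

>>> jog_arm(
  plan=[
    {"dx": -0.2, "dy": 0.02, "dz": 0, "twist": 0},
    {"dx": -0.1, "dy": 0.01, "dz": 0, "twist": 0},
  ],
)

```text
time: 16.45
ee_pos: [0.5637, 0.0003, 0.1929]
ee_rot: [[-0.994, 0.105, 0.017], [0.105, 0.995, -0.002], [-0.017, -0.0, -1.0]]
wrist_force: [25.9, -1.0, -18.3]
grip_width: 0.0002
finger_force: 12.9
```

```bash
python3 - <<'E'
from h import *
look(['wrist','scene','top'],'10',['cover_lip'])
E
```

```text
wrist cover_lip [5.456e-01 4.000e-04 2.424e-01] 0.62
scene cover_lip [ 0.545  -0.0049  0.2406] 0.66
```

The end stop is reached: the TCP halted at x 0.5635 while the force rose, and the lip is at x ≈ 0.5455, 93 mm of travel. I'll back off, lift clear and go over the round well.

>>> jog_arm(
  plan=[
    {"dx": 0.5, "dy": -0.05, "dz": 0, "twist": 0},
    {"dx": 0.6, "dy": -0.06, "dz": 0, "twist": 0},
    {"dx": 0.4, "dy": -0.04, "dz": 0, "twist": 0},
    {"dx": 0, "dy": 0, "dz": 3, "twist": 0},
    {"dx": 0, "dy": 0, "dz": 4, "twist": 0},
    {"dx": -4, "dy": 2, "dz": 0, "twist": 0},
    {"dx": -4, "dy": 2, "dz": 0, "twist": 0},
    {"dx": -4, "dy": 2, "dz": 0, "twist": 0},
    {"dx": 0, "dy": 1, "dz": 0, "twist": 0},
    {"dx": 0, "dy": 0, "dz": 0, "twist": 0},
  ],
)

```text
time: 17.75
ee_pos: [0.4506, 0.0709, 0.2629]
ee_rot: [[-0.995, 0.101, 0.001], [0.101, 0.995, 0.001], [-0.001, 0.001, -1.0]]
wrist_force: [-0.2, 0.9, -0.3]
grip_width: -0.0003
finger_force: 0.0
```

```bash
python3 - <<'E'
from h import *
o=look(['wrist','scene','top','wrist'],'11');b,R=fit(o)
print('well',b+R@[-.12,.062]);print(telemetry.read_state()['ee_pos'])
for c in('wrist','top'):
    m=imaging.camera_model(c);Rc=np.array(m['R']);t=np.array(m['t']);f=240/np.tan(np.radians(m['fov_y']/2))
    for n,h in(('tare_top',.045),('round_well',.065)):
        for d in imaging.regions_of(c,n)[:1]:
            v,u=np.nonzero(d['pixels']);
            (x,y),r=cv2.minEnclosingCircle(np.c_[u,v].astype(np.float32))
            ray=Rc.T@[(x-m['cx'])/f,(y-m['cy'])/f,1];C=-Rc.T@t;print(c,n,d['score'],len(u),(x,y,r),np.round(C+ray*(h-C[2])/ray[2],4),'rad mm',r*np.linalg.norm(ray*(h-C[2])/ray[2])/f*1000)
E
```

```text
wrist balance [ 0.56   -0.0021 -0.0038] 0.66
wrist round_well [0.4521 0.0661 0.0653] 0.73
wrist square_well [ 0.4358 -0.0489  0.0693] 0.72
wrist tare_top [0.4513 0.0686 0.0447] 0.61
scene balance [ 0.5419 -0.0069  0.2421] 0.37
scene round_well [0.4509 0.0734 0.0679] 0.72
scene square_well [ 0.4348 -0.0514  0.0628] 0.94
scene tare_top [ 0.5588  0.1525 -0.0037] 0.73
scene power_top [ 0.4348 -0.0542  0.0436] 0.46
scene cover_lip [ 0.546  -0.0055  0.2398] 0.97
top balance [ 0.5638 -0.0012  0.0018] 0.89
top round_well [0.4513 0.0757 0.0657] 0.7
top square_well [ 0.4298 -0.0505  0.0654] 0.78
top tare_top [0.4496 0.0722 0.0405] 0.71
top cover_lip [ 0.5487 -0.0019  0.2373] 0.7
wrist balance [ 0.5582 -0.0033 -0.0049] 0.76
wrist round_well [0.454  0.0694 0.0656] 0.95
wrist square_well [ 0.4383 -0.0514  0.0674] 0.59
wrist tare_top [0.4535 0.0737 0.0469] 0.92
wrist power_top [ 0.4368 -0.0484  0.0458] 0.77
fit [ 5.6260e-01 -3.9000e-03 -7.2943e+00] res mm [ 2.600e+00 -1.800e+00 -6.000e-01  6.700e+00 -1.000e-01 -1.300e+00
  2.000e-01  4.200e+00  6.000e-01 -6.000e-01  9.000e-01  1.200e+00
 -1.073e+02 -7.970e+01  9.000e-01  4.000e+00 -1.200e+00 -2.700e+00
  2.000e-01 -2.900e+00  5.900e+00  3.000e-01  1.900e+00  6.000e-01
  4.400e+00 -6.000e-01 -2.500e+00  3.400e+00 -2.600e+00  1.200e+00
 -2.000e+00 -9.000e-01 -1.100e+00 -1.800e+00]
well [0.45147706 0.0728252 ]
[0.45101839 0.06958255 0.26241909]
wrist tare_top 0.92 694 (322.1947021484375, 200.14173889160156, 15.43912410736084) [0.4466 0.0724 0.045 ] rad mm 17.019333938379216
wrist round_well 0.87 40642 (227.5, 280.0, 184.48655700683594) [ 0.5209 -0.0408  0.065 ] rad mm 211.95740092033185
top tare_top 0.44 159 (281.0, 308.0, 7.280210018157959) [0.4514 0.0723 0.045 ] rad mm 15.674366217188343
top round_well 0.86 18395 (316.8056640625, 250.01097106933594, 101.4532699584961) [ 0.5742 -0.0019  0.065 ] rad mm 212.85054420813435
```

The networks and the key's outline agree on a well centre of about (0.451, 0.0725), and the key radius of 16–17 mm fits. I'll centre over it and descend to just above the deck.

>>> jog_arm(
  plan=[
    {"dx": 0, "dy": 0.3, "dz": -3, "twist": 0},
    {"dx": 0, "dy": 0, "dz": -5, "twist": 0},
    {"dx": 0, "dy": 0, "dz": -5, "twist": 0},
    {"dx": 0, "dy": 0, "dz": -4, "twist": 0},
    {"dx": 0, "dy": 0, "dz": -3, "twist": 0},
    {"dx": 0, "dy": 0, "dz": -1, "twist": 0},
    {"dx": 0, "dy": 0, "dz": 0, "twist": 0},
    {"dx": 0, "dy": 0, "dz": 0, "twist": 0},
  ],
)

```text
time: 20.15
ee_pos: [0.4521, 0.0728, 0.0535]
ee_rot: [[-0.995, 0.104, 0.002], [0.104, 0.995, 0.001], [-0.002, 0.001, -1.0]]
wrist_force: [0.7, 0.0, 0.5]
grip_width: 0.0
finger_force: 0.0
```

```bash
python3 - <<'E'
from h import *
o=look(['wrist','top','wrist'],'12',['round_well','tare_top']);
print(telemetry.read_state()['ee_pos'])
m=imaging.camera_model('wrist');Rc=np.array(m['R']);t=np.array(m['t']);f=240/np.tan(np.radians(m['fov_y']/2))
C=-Rc.T@t;im=imaging.camera('wrist')
for d in imaging.regions_of('wrist','tare_top')[:1]:
    v,u=np.nonzero(d['pixels']);w=Rc.T@np.array([(u-m['cx'])/f,(v-m['cy'])/f,np.ones(len(u))]);X=C[:,None]+w*(.045-C[2])/w[2]
    print(d['score'],len(u),X.min(1),X.max(1))
# well rim: project circle at several hypotheses, sum gradient
g=cv2.GaussianBlur(cv2.cvtColor(im,cv2.COLOR_RGB2GRAY),(0,0),1).astype(np.float32)
th=np.linspace(0,2*np.pi,180)
def ring(x,y,r,h):
    P=np.c_[x+r*np.cos(th),y+r*np.sin(th),np.full(180,h)];q=P@Rc.T+t
    return cv2.remap(g,(m['cx']+f*q[:,0]/q[:,2]).astype(np.float32),(m['cy']+f*q[:,1]/q[:,2]).astype(np.float32),cv2.INTER_LINEAR)[:,0]
sel=np.cos(th)<.3
best=sorted([(np.median((ring(x,y,.0245,.065)-ring(x,y,.0215,.065))[sel]),x,y) for x in np.arange(.440,.462,.001) for y in np.arange(.062,.084,.001)])[::-1][:6]
print(np.round(best,4))
E
```

```text
wrist round_well [0.4536 0.0653 0.0638] 0.71
wrist tare_top [0.4519 0.072  0.0491] 0.63
top round_well [0.4496 0.0753 0.0675] 0.92
top tare_top [0.5599 0.     0.0008] 0.68
wrist round_well [0.4541 0.0684 0.0621] 0.63
wrist tare_top [0.4539 0.0722 0.0438] 0.85
[0.45121803 0.07266842 0.05276512]
0.66 2359 [0.432802   0.05693697 0.045     ] [0.46104215 0.08892239 0.045     ]
[[1.042378e+02 4.480000e-01 7.300000e-02]
 [9.456150e+01 4.480000e-01 7.200000e-02]
 [9.408640e+01 4.490000e-01 7.300000e-02]
 [9.284570e+01 4.480000e-01 7.400000e-02]
 [9.059130e+01 4.470000e-01 7.300000e-02]
 [8.087890e+01 4.470000e-01 7.400000e-02]]
```

The rim edge fits at (0.448, 0.073) and the key at (0.449, 0.073). I'll shift slightly and go in slowly.

>>> jog_arm(
  plan=[
    {"dx": -0.15, "dy": 0, "dz": -1, "twist": 0},
    {"dx": 0, "dy": 0, "dz": -1, "twist": 0},
    {"dx": 0, "dy": 0, "dz": -0.5, "twist": 0},
    {"dx": 0, "dy": 0, "dz": 0, "twist": 0},
  ],
)

```text
time: 21.1
ee_pos: [0.4485, 0.0722, 0.0261]
ee_rot: [[-0.995, 0.104, -0.002], [0.104, 0.995, -0.001], [0.002, -0.001, -1.0]]
wrist_force: [0.3, 0.3, 0.4]
grip_width: 0.0
finger_force: 0.0
```

>>> jog_arm(
  plan=[
    {"dx": 0, "dy": 0, "dz": -0.4, "twist": 0},
    {"dx": 0, "dy": 0, "dz": -0.4, "twist": 0},
    {"dx": 0, "dy": 0, "dz": -0.3, "twist": 0},
    {"dx": 0, "dy": 0, "dz": 0, "twist": 0},
  ],
)

```text
time: 21.5
ee_pos: [0.4493, 0.0725, 0.016]
ee_rot: [[-0.995, 0.104, -0.001], [0.104, 0.995, -0.0], [0.001, -0.0, -1.0]]
wrist_force: [-0.1, 0.5, 0.3]
grip_width: -0.0
finger_force: 0.0
```

>>> jog_arm(
  plan=[
    {"dx": 0, "dy": 0, "dz": -0.2, "twist": 0},
    {"dx": 0, "dy": 0, "dz": -0.2, "twist": 0},
    {"dx": 0, "dy": 0, "dz": 0, "twist": 0},
  ],
)

```text
time: 21.8
ee_pos: [0.4494, 0.0725, 0.0122]
ee_rot: [[-0.995, 0.104, -0.0], [0.104, 0.995, -0.0], [0.0, -0.0, -1.0]]
wrist_force: [-0.0, -0.2, -0.1]
grip_width: 0.0001
finger_force: 0.0
```

>>> jog_arm(
  plan=[
    {"dx": 0, "dy": 0, "dz": -0.2, "twist": 0},
    {"dx": 0, "dy": 0, "dz": 0, "twist": 0},
  ],
)

```text
time: 22.0
ee_pos: [0.4494, 0.0725, 0.0102]
ee_rot: [[-0.995, 0.104, -0.0], [0.104, 0.995, -0.0], [0.0, -0.0, -1.0]]
wrist_force: [-0.1, -0.3, 0.0]
grip_width: -0.0
finger_force: 0.0
```

No hood contact, and the key is expected at a reported z of 0.0095. I'll press.

>>> jog_arm(
  plan=[
    {"dx": 0, "dy": 0, "dz": -0.2, "twist": 0},
    {"dx": 0, "dy": 0, "dz": 0, "twist": 0},
  ],
)

```text
time: 22.2
ee_pos: [0.4497, 0.0726, 0.0083]
ee_rot: [[-0.995, 0.104, 0.0], [0.104, 0.995, 0.0], [-0.0, 0.0, -1.0]]
wrist_force: [-0.5, -0.1, 1.3]
grip_width: -0.0
finger_force: 0.7
```

>>> jog_arm(
  plan=[
    {"dx": 0, "dy": 0, "dz": -0.2, "twist": 0},
    {"dx": 0, "dy": 0, "dz": 0, "twist": 0},
  ],
)

```text
time: 22.4
ee_pos: [0.4497, 0.0726, 0.0064]
ee_rot: [[-0.995, 0.104, 0.0], [0.104, 0.995, 0.0], [-0.0, 0.0, -1.0]]
wrist_force: [-0.9, -0.5, 2.0]
grip_width: -0.0001
finger_force: 1.3
```

>>> jog_arm(
  plan=[
    {"dx": 0, "dy": 0, "dz": -0.2, "twist": 0},
    {"dx": 0, "dy": 0, "dz": 0, "twist": 0},
  ],
)

```text
time: 22.6
ee_pos: [0.4496, 0.0726, 0.0044]
ee_rot: [[-0.995, 0.104, 0.0], [0.104, 0.995, 0.0], [-0.0, 0.0, -1.0]]
wrist_force: [-0.2, -0.5, 4.6]
grip_width: 0.0002
finger_force: 1.8
```

>>> jog_arm(
  plan=[
    {"dx": 0, "dy": 0, "dz": -0.2, "twist": 0},
    {"dx": 0, "dy": 0, "dz": 0, "twist": 0},
  ],
)

```text
time: 22.8
ee_pos: [0.4497, 0.0726, 0.0038]
ee_rot: [[-0.995, 0.104, -0.0], [0.104, 0.995, 0.001], [0.0, 0.001, -1.0]]
wrist_force: [-5.0, -0.4, 22.1]
grip_width: -0.0001
finger_force: 11.0
```

A spring for about 5 mm, then a hard stop at 22 N through the fingers: the key is fully down. I'll let it up and withdraw.

>>> jog_arm(
  plan=[
    {"dx": 0, "dy": 0, "dz": 0.3, "twist": 0},
    {"dx": 0, "dy": 0, "dz": 0.5, "twist": 0},
    {"dx": 0, "dy": 0, "dz": 1, "twist": 0},
    {"dx": 0, "dy": 0, "dz": 2, "twist": 0},
    {"dx": 0, "dy": 0, "dz": 3, "twist": 0},
    {"dx": 0, "dy": 0, "dz": 5, "twist": 0},
    {"dx": 0, "dy": 0, "dz": 5, "twist": 0},
    {"dx": 0, "dy": 0, "dz": 5, "twist": 0},
    {"dx": 0, "dy": 0, "dz": 3, "twist": 0},
    {"dx": 0, "dy": 0, "dz": 0, "twist": 0},
    {"dx": 0, "dy": 0, "dz": 0, "twist": 0},
  ],
)

```text
time: 23.9
ee_pos: [0.4492, 0.0726, 0.2508]
ee_rot: [[-0.995, 0.104, 0.001], [0.104, 0.995, 0.001], [-0.001, 0.001, -1.0]]
wrist_force: [-0.2, -0.8, -0.8]
grip_width: 0.0001
finger_force: 0.0
```

```bash
python3 - <<'E'
from h import *
look(['wrist','scene','top'],'13',['cover_lip','tare_top','empty_jar','specimen_cup','jar_lid','check_weight'])
print(telemetry.read_state()['wrist_force'])
E
```

```text
wrist tare_top [0.453  0.0706 0.0476] 0.79
wrist empty_jar [0.4697 0.1667 0.001 ] 0.38
wrist specimen_cup [ 4.704e-01  1.672e-01 -2.000e-04] 0.75
wrist jar_lid [ 0.5619  0.1503 -0.0009] 0.75
wrist check_weight [ 0.4314 -0.1578 -0.0008] 0.8
scene cover_lip [ 0.543  -0.005   0.2386] 0.72
scene empty_jar [0.8224 0.1009 0.0012] 0.92
scene specimen_cup [ 0.4682  0.1723 -0.0046] 0.9
scene jar_lid [5.629e-01 1.503e-01 2.000e-04] 0.94
scene check_weight [ 0.427  -0.1556  0.0037] 0.63
top cover_lip [ 0.5481 -0.0042  0.2405] 0.82
top tare_top [0.4469 0.071  0.043 ] 0.47
top empty_jar [ 0.8194  0.101  -0.001 ] 0.55
top specimen_cup [ 0.4674  0.17   -0.0013] 0.75
top jar_lid [0.5609 0.1529 0.0025] 0.9
top check_weight [ 0.4276 -0.1582  0.0031] 0.51
[ 0.81959452  0.48964627 -0.7687228 ]
```

The cover is shut, the key is back up and its surroundings are undisturbed, so I'll hand in.

```bash
python3 -c "
from rig import job
print(job.hand_in())"
```

```text
the job is handed in; nothing more can be done
None
```

I pushed the cover shut to its end stop and pressed the tare key fully down and let it go, then handed in at about 24 s without touching the power key; the jar was last seen on the pan before the cover was shut.

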